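# Close the swarf tray with its tongued cover board

### The job

Close the steel swarf tray with its cover, the white-faced board that has a tongue along one edge: hold it tilted, tongue edge down, angle the tongue in under the tray's lip, then lower the board flat into the tray so that it lies fully down on the ledges, centred on the tray's length, and let go. Lower it under control rather than letting it drop, and leave the similar board without a tongue where it is.

Things in the scene. Friction and masses are not known exactly. Their poses are not given: they have to be found in the camera images.
- cover: The cover: loose white-faced plywood board, 110 (x) x 130 (y) x 24 mm, 0.2 to 0.4 kg, flat on the bench, with a tongue along its -x edge. In the middle of its top stands a wooden grip batten 18 mm wide (x), 80 long (y), from 24 to 64 mm above the underside. Origin: centre of the underside of the 110 x 130 part, tongue not counted; z up, out of the white face.
- cover_tongue (a point): Middle of the outer edge of the cover's tongue; same axes as the cover, at x -79, y 0, z 4 mm in its frame. The tongue is 24 mm deep (x), 8 mm thick, as long as the board (130 mm) and level with its underside, so the cover is 134 mm overall in x: too much to go in flat between lip and flange.
- tray: Low steel tray, fixed, 165 (x) x 140 (y) x 47 mm. Origin: on the bench, mid opening; z up. Ledges at z 25 mm carry the cover. Groove on the -x side: floor z 25, lip edge x -62, back wall x -91, lip underside z 43 at the mouth, 37 at the back. At +x a flange rises from x 63, z 25, leaning out to x 71, z 43. Ends (+-y) no higher than the ledges. Fitted, the cover's axes match the tray's.
- plain_board: Another white-faced board, 110 x 130 x 24 mm with the same batten, but with plain edges and no tongue; loose on the bench. Origin: centre of its underside. It must stay where it is.
Not all that is in view belongs to the job. Leave any purple or turquoise look-alike of the cover alone.

How it is judged:
By the outcome, as a careful person would: the job done as asked, in the order asked, and still so for the second after the job is handed in, with the robot touching nothing.
It also fails if it takes over 42 s, if anything falls off the work surface, if the arm or the gripper's body presses on something with over 40 N, if the wrist force passes 120 N, or if a joint passes its speed limit or range.

### The arm

A 7-joint arm with a two-finger parallel gripper is mounted at the origin on the work surface. World frame = base frame: x ahead of the robot, y to its left, z up, the work surface at z = 0. Lengths are in m, angles in rad, forces in N, time in s.
With the tool pointing down it reaches from about 0.425 to 0.875 m from the base axis. Payload 4.7 kg.
Tool frame: the origin (TCP) lies on the mounting face of the last link; the fingertips stand 182 mm ahead of it and the grasp point (between the pads) lies 164 mm ahead of it; z points along the fingers, y is the line along which they close (so a half turn about z gives the same grasp; the last joint's range is limited). The gripper opens to 87 mm and grips with 3 to 60 N. Pads are 19 mm wide; open, the fingers measure 117 mm over their backs; the gripper's body (75 mm by 190 mm) begins 51 mm behind the grasp point.
Start: joints at [1.129, 0.321, -0.07, 1.45, 0.023, 1.371, -0.057], TCP at [0.286, -0.584, 0.405] pointing down, gripper open.
Joint ranges: [-2.86, 2.86], [-0.3, 2.09], [-1.38, 1.24], [0.06, 2.45], [-1.56, 4.7], [0.09, 2.05], [-2.69, 2.69]. Speed limits (rad/s): [2.57, 2.57, 3.14, 3.14, 3.14, 3.14, 3.14].

### API

Orientations are given as a 3x3 rotation matrix whose columns are the frame's x, y, z axes.
In Python, from workcell import * gives the robot as it stands. The module is installed in compiled form; this text tells all that it offers.
- The arm moves only by the shell command python3 -m crank 'ROWS' [FORCE]. ROWS is JSON, a list that holds one entry, the list of rows, each a list of 7 numbers: the shift along the world's x, y, z in cm, then the turn, a rotation vector about the world's x, y, z in rad, then the opening, from 0 (shut) to 1 (fully open). A call has 1 to 20 rows; each row is the pose to reach, as a shift and turn from the pose commanded when the call began; what a row does not reach only later rows make up. A row lasts 1/10 s, in which the tool goes at most 50 mm and 8.59 degrees, less where a joint would pass 70% of its speed; a pose out of reach is approached as far as the arm can. A call with a gripper value outside its range is refused whole. The fingers move at their own pace and stop on an object; FORCE is the grip in N (left out, the last holds). Time passes only in rows, so rows that repeat a pose let the fingers close. It gives the time, the measured TCP pose, the force, the opening and the grip force at its end, in the units of the state.
- get_state(): the state, without advancing time (a new reading comes with each control period).
- grab_frame(name): name is "scene" or "top" or "wrist"; returns the picture (384x512x3 uint8, red, green, blue); there is no depth.
- camera_model(name): a dict with "intrinsics" (3x3 intrinsics, pixels), "cam_to_world" (4x4, takes a point from camera to world coordinates). Camera axes: x right, y down, z forward; pixel columns grow to the right and rows downward; lengths in m; the calibration is good to about 2 mm. A picture is of the moment at which its call begins: read the wrist's pose just before it. camera_model takes no time and is no camera call; for the wrist camera it gives the pose at the moment of the call.
- job_done(): hands the job in; it is judged then, once.
The state is a dict: "time_s": time; "qpos": joint angles; "dq": joint speeds; "joint_efforts": joint torques, N m; "ee_pos": TCP position; "tool_rot": TCP orientation; "ft_force": force on the tool from outside, world axes, zero at the start; "ft_torque": the same for the moment, N m; "finger_gap": finger opening in m; "grasp_force": force on a finger pad.
Only numpy, scipy, OpenCV 4.12 (cv2) and the standard library are available. Lean on these libraries where they do the work, as an engineer would, in place of code of your own. Each camera call takes 0.05 s, during which the arm holds its last target. There are 200 camera calls.

## Working session

There is one attempt and no reset: what is moved stays moved. The work goes in short steps, Python scripts to look and compute and a shell command to move; the robot and the scene stay as the last step left them, time stands still between calls to the robot, and variables do not carry over. Pictures are saved under pics/ and viewed, at most 10 in all, crops included, and the job is handed in when it is done.

```bash
mkdir -p pics
python3 - <<'E'
from workcell import *
import cv2,numpy as np
for n in("scene","top"):
    f=grab_frame(n); cv2.imwrite(f"pics/{n}0.png",f[:,:,::-1])
    m=camera_model(n); print(n,np.round(m["intrinsics"],1).tolist(),np.round(m["cam_to_world"],3).tolist())
s=get_state();print(s)
E
```

```text
scene [[394.9, 0.0, 250.2], [0.0, 394.9, 198.3], [0.0, 0.0, 1.0]] [[0.306, 0.503, -0.808, 1.088], [0.952, -0.164, 0.259, -0.213], [-0.003, -0.849, -0.529, 0.493], [0.0, 0.0, 0.0, 1.0]]
top [[364.0, 0.0, 265.8], [0.0, 364.0, 197.2], [0.0, 0.0, 1.0]] [[-0.016, -0.982, 0.19, 0.224], [-1.0, 0.017, 0.001, -0.017], [-0.004, -0.19, -0.982, 1.051], [0.0, 0.0, 0.0, 1.0]]
{'time_s': 0.1, 'qpos': array([ 1.12911406,  0.32174306, -0.07012337,  1.45150097,  0.02262221,
        1.37080706, -0.05689506]), 'dq': array([-6.25961156e-05, -1.23412599e-03, -4.87893093e-04, -3.75931153e-03,
        8.41583626e-04,  8.92956169e-04,  2.71104491e-03]), 'joint_efforts': array([ 6.95638046e-04, -4.92574418e+01, -4.05272003e-01, -3.13399243e+01,
       -6.40103244e-02,  3.95380938e-02,  1.24321919e-04]), 'ee_pos': array([ 0.28601994, -0.58349886,  0.40380084]), 'tool_rot': array([[ 8.97884915e-01,  4.40229484e-01, -8.24528258e-04],
       [ 4.40230245e-01, -8.97883745e-01,  1.45317233e-03],
       [-1.00601212e-04, -1.66776380e-03, -9.99998604e-01]]), 'ft_force': array([-1.1307773 , -0.51746179,  0.65717721]), 'ft_torque': array([ 0.0057132 ,  0.00732667, -0.04129286]), 'grasp_force': 0.0, 'finger_gap': 0.08718509049943073}
```

View pics/top0.png

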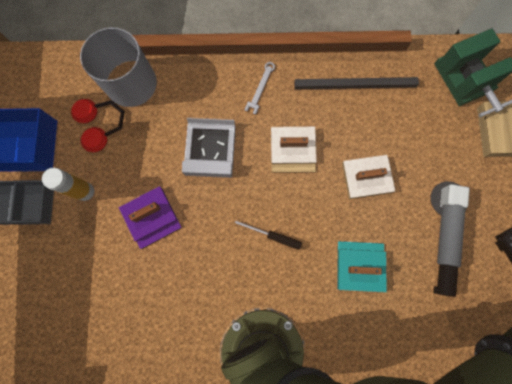

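View pics/scene0.png

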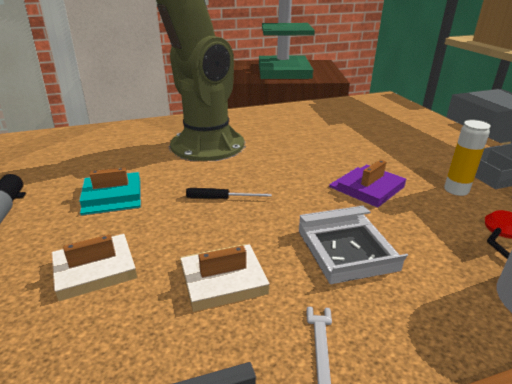

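The top view shows a white board at (293,148) with a tan strip, apparently the tongue, along its lower (robot) side. Another white board is at (370,176) and the tray is at (210,148). Next I'll zoom in and measure.

```bash
cat > h.py <<'E'
import numpy as np,cv2
from workcell import *
def cast(n,uv,z,M=None):
    m=M or camera_model(n);K=m["intrinsics"];T=np.array(m["cam_to_world"])
    uv=np.atleast_2d(uv).astype(float);d=np.c_[uv,np.ones(len(uv))]@np.linalg.inv(K).T@T[:3,:3].T
    o=T[:3,3];return o+d*((z-o[2])/d[:,2])[:,None]
def proj(n,P,M=None):
    m=M or camera_model(n);T=np.linalg.inv(np.array(m["cam_to_world"]))
    c=np.atleast_2d(P)@T[:3,:3].T+T[:3,3];c=c@np.array(m["intrinsics"]).T;return c[:,:2]/c[:,2:]
def rect(mask,n,z,M=None,amin=200):
    for c in cv2.findContours(mask,cv2.RETR_EXTERNAL,cv2.CHAIN_APPROX_NONE)[0]:
        if cv2.contourArea(c)<amin: continue
        p=cast(n,c[:,0,:],z,M)[:,:2]
        (cx,cy),wh,a=cv2.minAreaRect((p*1000).astype(np.float32))
        print("px",c[:,0].mean(0).round(),"centre mm",round(cx,1),round(cy,1),"size",np.round(wh,1),"ang",round(a,1))
E
python3 - <<'E'
from h import *
f=cv2.imread("pics/top0.png");s=cv2.imread("pics/scene0.png")
g=lambda im,y0,y1,x0,x1,w,h:cv2.resize(im[y0:y1,x0:x1],(w,h),interpolation=cv2.INTER_CUBIC)
a=g(f,105,210,170,410,800,350);b=g(s,190,310,40,410,800,250)
cv2.imwrite("pics/crop.png",np.vstack([a,b]))
hsv=cv2.cvtColor(f,cv2.COLOR_BGR2HSV)
w=((hsv[...,1]<45)&(hsv[...,2]>190)).astype(np.uint8)*255
w=cv2.morphologyEx(w,cv2.MORPH_CLOSE,np.ones((3,3)))
print("white");rect(w,"top",.024)
gr=((hsv[...,1]<50)&(hsv[...,2]>110)).astype(np.uint8)*255
gr[:, :170]=0;gr[:,250:]=0;gr[:110]=0;gr[200:]=0
print("tray");rect(gr,"top",.045)
d=((hsv[...,2]<130)&(hsv[...,1]>60)).astype(np.uint8)*255
d[:120]=0;d[200:]=0;d[:,:260]=0;d[:,400:]=0
print("batten");rect(d,"top",.064,amin=60)
E
```

```text
white
px [458. 195.] centre mm 420.3 -568.0 size [51.9 53.4] ang 79.2
px [ 52. 178.] centre mm 491.6 605.6 size [55.6 52.3] ang 5.2
px [369. 175.] centre mm 481.6 -315.6 size [107.8 129.4] ang 7.4
px [293. 144.] centre mm 581.4 -100.2 size [126.5 108.5] ang 89.0
tray
px [209. 146.] centre mm 574.5 146.8 size [144.  165.6] ang 85.7
batten
px [370. 175.] centre mm 475.7 -310.2 size [20.8 80.7] ang 7.7
px [395. 174.] centre mm 475.0 -379.8 size [96.9 21. ] ang 5.7
px [294. 143.] centre mm 574.4 -98.9 size [74.  23.9] ang 89.0
px [320. 149.] centre mm 550.9 -180.5 size [ 39.8 121.8] ang 87.6
```

View pics/crop.png

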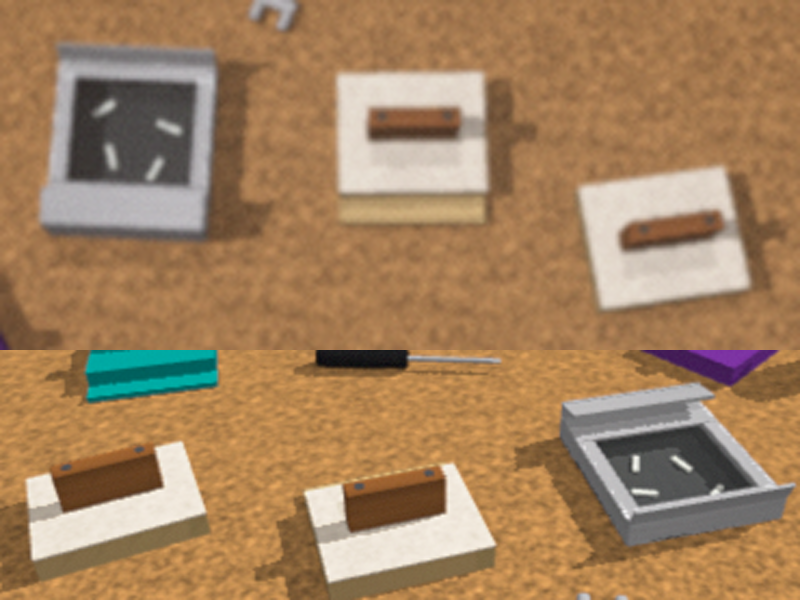

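The crop shows the tongue on the -x (robot) side of the board at (293,148). The right board has plain edges, and the tray's lip is on the robot side. I'll take wrist looks at the tray and then the cover.

```bash
python3 -m crank '[[[26,73,0,0,0,1.09,1],[26,73,0,0,0,1.09,1],[26,73,0,0,0,1.09,1],[26,73,0,0,0,1.09,1],[26,73,0,0,0,1.09,1],[26,73,0,0,0,1.09,1],[26,73,0,0,0,1.09,1],[26,73,0,0,0,1.09,1],[26,73,0,0,0,1.09,1],[26,73,0,0,0,1.09,1],[26,73,0,0,0,1.09,1],[26,73,0,0,0,1.09,1],[26,73,0,0,0,1.09,1],[26,73,0,0,0,1.09,1],[26,73,0,0,0,1.09,1],[26,73,0,0,0,1.09,1],[26,73,0,0,0,1.09,1],[26,73,0,0,0,1.09,1],[26,73,0,0,0,1.09,1],[26,73,0,0,0,1.09,1]]]'
python3 - <<'E'
from h import *
import pickle
m=camera_model("wrist");f=grab_frame("wrist");cv2.imwrite("pics/w1.png",f[:,:,::-1]);pickle.dump(m,open("w1.pkl","wb"))
print(np.round(m["cam_to_world"],3).tolist())
E
python3 -m crank '[[[3,-24.5,0,0,0,0,1],[3,-24.5,0,0,0,0,1],[3,-24.5,0,0,0,0,1],[3,-24.5,0,0,0,0,1],[3,-24.5,0,0,0,0,1],[3,-24.5,0,0,0,0,1],[3,-24.5,0,0,0,0,1]]]'
python3 - <<'E'
from h import *
import pickle
m=camera_model("wrist");f=grab_frame("wrist");cv2.imwrite("pics/w2.png",f[:,:,::-1]);pickle.dump(m,open("w2.pkl","wb"))
cv2.imwrite("pics/w12.png",np.vstack([cv2.imread("pics/w1.png")[:300],f[:300,:,::-1]]))
E
```

```text
time_s: 2.1
ee_pos: [0.5461, 0.1446, 0.4047]
tool_rot: [[0.028, 1.0, 0.0], [1.0, -0.028, -0.001], [-0.001, 0.0, -1.0]]
ft_force: [-0.2, 0.5, 0.4]
finger_gap: 0.0868
grasp_force: 0.0
[[1.0, -0.027, -0.008, 0.547], [-0.028, -0.956, -0.291, 0.225], [0.0, 0.291, -0.957, 0.384], [0.0, 0.0, 0.0, 1.0]]
time_s: 2.85
ee_pos: [0.5756, -0.1012, 0.4046]
tool_rot: [[0.03, 1.0, -0.0], [1.0, -0.03, 0.0], [0.0, -0.0, -1.0]]
ft_force: [0.0, 1.0, 0.4]
finger_gap: 0.0866
grasp_force: 0.0
```

View pics/w12.png

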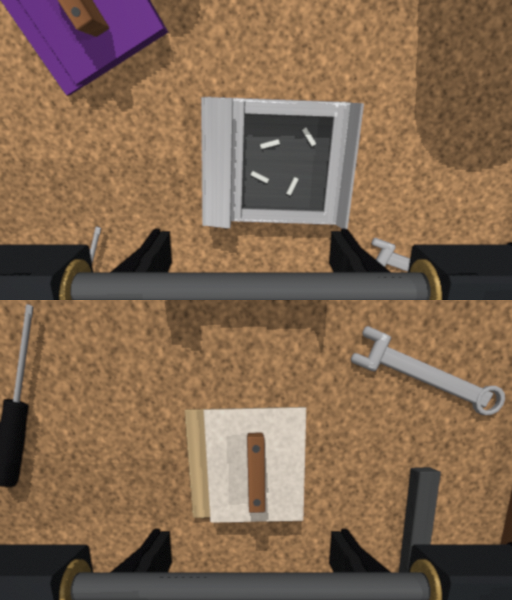

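The wrist views show the tray with its lip at columns 202-233 and flange edge around (362,103)-(347,228). The cover's tongue is at columns 186-207 and its batten at 248-266. I'll get precise numbers from these.

Run:
```python
from h import *
import pickle
m=pickle.load(open("w1.pkl","rb"));f=cv2.imread("pics/w1.png");hsv=cv2.cvtColor(f,cv2.COLOR_BGR2HSV)
g=((hsv[...,1]<45)&(hsv[...,2]>100)).astype(np.uint8)*255
g[:85]=0;g[238:]=0;g[:,:190]=0;g[:,372:]=0
for c in cv2.findContours(g,cv2.RETR_EXTERNAL,cv2.CHAIN_APPROX_NONE)[0]:
    if cv2.contourArea(c)<1500:continue
    h=cv2.approxPolyDP(cv2.convexHull(c),4,True)[:,0]
    for p in h: print(p,[ (cast("wrist",p,z,m)[0,:2]*1000).round(1).tolist() for z in(.0,.025,.043,.047)])
print("profile row160",f[160,195:365,1].tolist())
m=pickle.load(open("w2.pkl","rb"));f=cv2.imread("pics/w2.png");hsv=cv2.cvtColor(f,cv2.COLOR_BGR2HSV)
w=((hsv[...,1]<40)&(hsv[...,2]>150)).astype(np.uint8)*255
w[:90]=0;w[235:]=0;w[:,:180]=0;w[:,320:]=0
w=cv2.morphologyEx(w,cv2.MORPH_CLOSE,np.ones((25,25)))
print("cover top");rect(w,"wrist",.024,m)
d=((hsv[...,2]<170)&(hsv[...,1]>90)).astype(np.uint8)*255
d[:125]=0;d[218:]=0;d[:,:243]=0;d[:,272:]=0
print("batten");rect(d,"wrist",.064,m)
```

```text
[202  98] [[492.3, 222.7], [495.9, 222.9], [498.5, 223.0], [499.0, 223.0]]
[362 104] [[674.4, 211.0], [666.1, 211.9], [660.1, 212.6], [658.8, 212.7]]
[347 227] [[666.2, 59.7], [658.4, 70.4], [652.8, 78.2], [651.6, 79.9]]
[204 225] [[483.8, 67.6], [487.9, 77.8], [490.9, 85.2], [491.6, 86.8]]
profile row160 [111, 119, 123, 123, 120, 122, 134, 154, 166, 170, 173, 177, 177, 177, 177, 178, 175, 175, 175, 176, 174, 175, 175, 176, 176, 174, 175, 173, 174, 176, 177, 176, 175, 174, 170, 153, 127, 118, 121, 123, 130, 149, 166, 173, 176, 174, 164, 133, 80, 54, 56, 64, 73, 75, 76, 75, 75, 75, 76, 75, 75, 75, 75, 75, 75, 75, 75, 75, 75, 75, 74, 75, 74, 75, 75, 74, 74, 75, 75, 75, 74, 73, 74, 73, 73, 73, 74, 74, 74, 73, 73, 74, 74, 73, 73, 73, 72, 74, 74, 74, 73, 74, 73, 73, 72, 73, 73, 73, 72, 73, 72, 74, 72, 74, 72, 73, 73, 72, 71, 69, 67, 67, 67, 68, 67, 68, 67, 66, 67, 68, 67, 65, 63, 76, 117, 156, 171, 172, 171, 171, 172, 172, 170, 167, 159, 158, 157, 154, 140, 121, 114, 114, 114, 113, 114, 114, 114, 117, 128, 146, 151, 139, 123, 120, 119, 118, 120, 124, 129, 131]
cover top
px [255. 163.] centre mm 580.2 -99.6 size [129.1 108.3] ang 89.5
batten
px [256. 172.] centre mm 580.3 -96.9 size [81.  16.4] ang 89.6
```

```bash
python3 -m crank '[[[0.45,0.25,-5,0,0,0.02,1],[0.45,0.25,-10,0,0,0.02,1],[0.45,0.25,-14,0,0,0.02,1],[0.45,0.25,-17,0,0,0.02,1],[0.45,0.25,-18.5,0,0,0.02,1],[0.45,0.25,-19.3,0,0,0.02,1],[0.45,0.25,-19.3,0,0,0.02,1],[0.45,0.25,-19.3,0,0,0.02,1],[0.45,0.25,-19.3,0,0,0.02,0],[0.45,0.25,-19.3,0,0,0.02,0],[0.45,0.25,-19.3,0,0,0.02,0],[0.45,0.25,-19.3,0,0,0.02,0],[0.45,0.25,-19.3,0,0,0.02,0],[0.45,0.25,-19.3,0,0,0.02,0],[0.45,0.25,-19.3,0,0,0.02,0],[0.45,0.25,-19.3,0,0,0.02,0]]]' 45
```

```text
time_s: 4.5
ee_pos: [0.5806, -0.0961, 0.2117]
tool_rot: [[0.005, 1.0, 0.0], [1.0, -0.005, -0.0], [-0.0, 0.0, -1.0]]
ft_force: [0.4, -1.1, -0.9]
finger_gap: 0.0311
grasp_force: 0.0
```

```bash
python3 -m crank '[[[0,0,0,0,0,0,0],[0,0,0,0,0,0,0],[0,0,0,0,0,0,0],[0,0,0,0,0,0,0],[0,0,0,0,0,0,0],[0,0,0,0,0,0,0],[0,0,1,0,0,0,0],[0,0,3,0,0,0,0],[0,0,6,0,0,0,0],[0,0,10,0,0,0,0],[0,0,13,0,0,0,0],[0,0,13,0,0,0,0],[0,0,13,0,0,0,0]]]'
python3 - <<'E'
from h import *
m=camera_model("wrist");s=get_state();f=grab_frame("wrist")[:,:,::-1].copy();cv2.imwrite("pics/w3.png",f)
z=s["ee_pos"][2]-.2117+.024;print(s["ee_pos"],z)
hsv=cv2.cvtColor(f,cv2.COLOR_BGR2HSV)
w=((hsv[...,1]<40)&(hsv[...,2]>150)).astype(np.uint8)*255
w=cv2.morphologyEx(w,cv2.MORPH_CLOSE,np.ones((9,9)))
rect(w,"wrist",z,m,1000)
E
```

```text
time_s: 5.8
ee_pos: [0.5801, -0.0961, 0.3416]
tool_rot: [[0.005, 1.0, -0.001], [1.0, -0.005, -0.001], [-0.001, -0.001, -1.0]]
ft_force: [-1.1, -0.5, -5.8]
finger_gap: 0.0174
grasp_force: 45.0
[ 0.58009957 -0.09612261  0.34164531] 0.15394530725848485
px [250. 189.] centre mm 578.6 -68.8 size [ 67.8 108.8] ang 89.7
px [437.  68.] centre mm 675.3 -7.0 size [18.7 76.6] ang 66.6
```

View pics/w3.png

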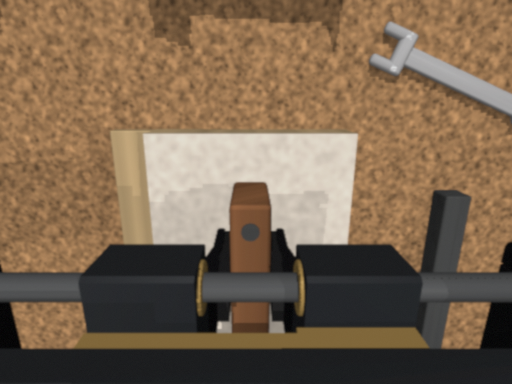

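The cover is held (gap 17.4 mm, top edge row 133, columns 145-357), about 3 mm off in y from the tool. Next: carry it over the tray, tilted.

```bash
python3 -m crank '[[[-0.4,2,0,0,0,0,0],[-1,6,0,-0.001,-0.05,-0.01,0],[-1.5,10,0,-0.002,-0.1,-0.02,0],[-2,14,0,-0.004,-0.15,-0.03,0],[-2.5,18,0,-0.006,-0.2,-0.04,0],[-2.9,22,0,-0.008,-0.26,-0.05,0],[-3.1,24.3,0,-0.009,-0.3,-0.05,0],[-3.18,25.1,0,-0.009,-0.3,-0.05,0],[-3.18,25.1,-2,-0.009,-0.3,-0.05,0],[-3.18,25.1,-4.6,-0.009,-0.3,-0.05,0],[-3.18,25.1,-4.6,-0.009,-0.3,-0.05,0],[-3.18,25.1,-4.6,-0.009,-0.3,-0.05,0]]]'
python3 - <<'E'
from h import *
s=get_state();R=s["tool_rot"];p=s["ee_pos"]
ps=-.055;O=np.array([.5871,.1498,0]);Z=np.array([[np.cos(ps),-np.sin(ps),0],[np.sin(ps),np.cos(ps),0],[0,0,1]])
C=np.c_[R[:,1],R[:,0],-R[:,2]]  # cover axes
for n,v in(("tongue",[-.079,0,0]),("org",[0,0,0]),("px",[.055,0,0])):
    P=p+C@(np.array(v)+[0,-.003,-.2117]);print(n,(Z.T@(P-O)*1000).round(1))
print((Z.T@C).round(3).tolist(),p)
M=camera_model("scene");f=grab_frame("scene")[:,:,::-1]
cv2.imwrite("pics/s1.png",cv2.resize(f[120:300,250:450],(800,600)))
E
```

```text
time_s: 7.05
ee_pos: [0.5485, 0.1536, 0.2944]
tool_rot: [[0.057, 0.955, 0.291], [0.998, -0.054, -0.017], [-0.001, 0.292, -0.956]]
ft_force: [1.1, 0.1, -3.2]
finger_gap: 0.018
grasp_force: 45.0
tongue [-52.5  -1.5  68.9]
org [23.1 -1.6 91.9]
px [ 75.7  -1.7 108. ]
[[0.956, 0.002, -0.292], [-0.001, 1.0, 0.001], [0.292, -0.001, 0.956]] [0.5485483  0.15355996 0.29441798]
```

View pics/s1.png

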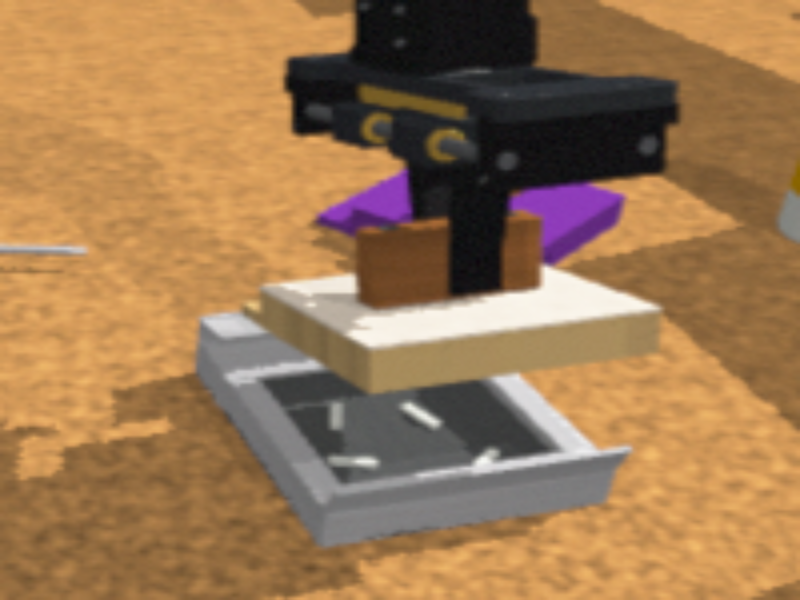

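The scene view shows the tilted board over the tray, tongue (250,310) just right of the lip. Now lower it to the groove, then slide it in.

```bash
python3 -m crank '[[[-0.1,0.1,-1,0,0,0,0],[-0.15,0.12,-2.2,0,0,0,0],[-0.15,0.12,-3.2,0,0,0,0],[-0.15,0.12,-3.8,0,0,0,0],[-0.15,0.12,-4.1,0,0,0,0],[-0.15,0.12,-4.1,0,0,0,0],[-0.15,0.12,-4.1,0,0,0,0],[-0.15,0.12,-4.1,0,0,0,0]]]'
cat > t.py <<'E'
from h import *
s=get_state();R=s["tool_rot"];p=s["ee_pos"]
ps=-.055;O=np.array([.5871,.1498,0]);Z=np.array([[np.cos(ps),-np.sin(ps),0],[np.sin(ps),np.cos(ps),0],[0,0,1]])
C=np.c_[R[:,1],R[:,0],-R[:,2]]
for n,v in(("tongue",[-.079,0,0]),("org",[0,0,0]),("px",[.055,0,0])):
    P=p+C@(np.array(v)+[0,-.003,-.2117]);print(n,(Z.T@(P-O)*1000).round(1))
print((Z.T@C).round(3).tolist(),s["ft_force"].round(1),s["ft_torque"].round(2))
E
python3 t.py
```

```text
time_s: 7.9
ee_pos: [0.5476, 0.1562, 0.2553]
tool_rot: [[0.055, 0.954, 0.296], [0.998, -0.053, -0.016], [0.0, 0.297, -0.955]]
ft_force: [0.7, 0.0, -4.2]
finger_gap: 0.0179
grasp_force: 45.0
tongue [-52.5   1.3  29.7]
org [23.   1.3 53.1]
px [75.5  1.2 69.5]
[[0.955, 0.0, -0.297], [-0.0, 1.0, -0.0], [0.297, 0.0, 0.955]] [ 0.7  0.  -4.2] [ 0.08  0.51 -0.04]
```

```bash
python3 -m crank '[[[0,-0.1,-0.2,0,0,0,0],[-0.3,-0.08,-0.2,0,0,0,0],[-0.8,-0.06,-0.2,0,0,0,0],[-1.3,-0.04,-0.2,0,0,0,0],[-1.8,-0.02,-0.2,0,0,0,0],[-2.15,0,-0.2,0,0,0,0],[-2.15,0,-0.2,0,0,0,0],[-2.15,0,-0.2,0,0,0,0]]]'
python3 t.py
python3 - <<'E'
from h import *
f=grab_frame("scene")[:,:,::-1]
cv2.imwrite("pics/s2.png",cv2.resize(f[120:300,250:450],(800,600)))
E
```

```text
time_s: 8.7
ee_pos: [0.5258, 0.156, 0.2529]
tool_rot: [[0.055, 0.954, 0.296], [0.998, -0.053, -0.016], [-0.0, 0.296, -0.955]]
ft_force: [-0.0, -0.3, -3.9]
finger_gap: 0.0183
grasp_force: 45.0
tongue [-74.3  -0.2  27.3]
org [ 1.2 -0.2 50.7]
px [53.7 -0.2 67. ]
[[0.955, 0.0, -0.296], [-0.0, 1.0, 0.0], [0.296, -0.0, 0.955]] [-0.  -0.3 -3.9] [ 0.04  0.52 -0.02]
```

View pics/s2.png

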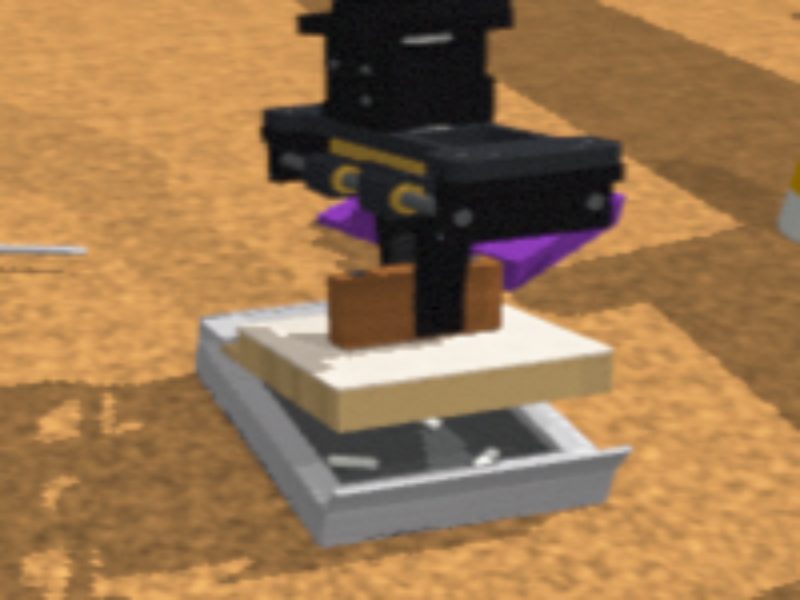

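The tongue is under the lip with no contact force. Rotate down slowly.

```bash
python3 -m crank '[[[0.5,-0.03,-0.05,0.0014,0.025,0,0],[1.07,-0.06,-0.12,0.0028,0.05,0,0],[1.6,-0.09,-0.2,0.004,0.075,0,0],[2.13,-0.12,-0.29,0.0055,0.1,0,0],[2.65,-0.15,-0.4,0.007,0.125,0,0],[3.18,-0.17,-0.52,0.008,0.15,0,0],[3.7,-0.2,-0.65,0.0095,0.175,0,0],[4.2,-0.22,-0.8,0.011,0.2,0,0],[4.7,-0.24,-0.96,0.0125,0.225,0,0],[5.22,-0.27,-1.13,0.014,0.25,0,0],[5.22,-0.27,-1.13,0.014,0.25,0,0],[5.22,-0.27,-1.13,0.014,0.25,0,0]]]'
python3 t.py
```

```text
time_s: 9.95
ee_pos: [0.5781, 0.1534, 0.2413]
tool_rot: [[0.055, 0.997, 0.049], [0.998, -0.055, -0.002], [0.0, 0.049, -0.999]]
ft_force: [0.2, -0.7, -3.7]
finger_gap: 0.018
grasp_force: 45.0
tongue [-77.7   0.2  25.9]
org [ 1.2  0.2 29.9]
px [56.2  0.2 32.6]
[[0.999, 0.0, -0.049], [-0.0, 1.0, -0.0], [0.049, 0.0, 0.999]] [ 0.2 -0.7 -3.7] [0.02 0.01 0.03]
```

```bash
python3 -m crank '[[[0.35,-0.02,-0.13,0.001,0.016,0,0],[0.7,-0.04,-0.25,0.002,0.033,0,0],[1.0,-0.06,-0.38,0.0028,0.049,0,0],[1.0,-0.06,-0.41,0.0028,0.049,0,0],[1.0,-0.06,-0.44,0.0028,0.049,0,0],[1.0,-0.06,-0.47,0.0028,0.049,0,0],[1.0,-0.06,-0.47,0.0028,0.049,0,0]]]'
python3 t.py
```

```text
time_s: 10.65
ee_pos: [0.5879, 0.1529, 0.2369]
tool_rot: [[0.055, 0.998, 0.001], [0.998, -0.055, 0.0], [0.0, 0.001, -1.0]]
ft_force: [-0.6, -0.3, -4.4]
finger_gap: 0.018
grasp_force: 45.0
tongue [-78.2   0.1  25.1]
org [ 0.8  0.1 25.2]
px [55.8  0.1 25.3]
[[1.0, 0.0, -0.001], [-0.0, 1.0, -0.0], [0.001, 0.0, 1.0]] [-0.6 -0.3 -4.4] [-0.03 -0.12 -0.05]
```

Still hanging (-4.4 N), so I'll lower gently until contact.

```bash
python3 -m crank '[[[0,0,-0.04,0,0,0,0],[0,0,-0.08,0,0,0,0],[0,0,-0.08,0,0,0,0],[0,0,-0.08,0,0,0,0]]]'; python3 t.py
```

```text
time_s: 11.05
ee_pos: [0.588, 0.1529, 0.2368]
tool_rot: [[0.055, 0.998, 0.001], [0.998, -0.055, -0.0], [-0.0, 0.001, -1.0]]
ft_force: [-3.8, -1.9, 5.0]
finger_gap: 0.0177
grasp_force: 45.0
tongue [-78.1   0.1  25. ]
org [ 0.9  0.1 25.1]
px [55.9  0.1 25.2]
[[1.0, 0.0, -0.001], [-0.0, 1.0, 0.0], [0.001, -0.0, 1.0]] [-3.8 -1.9  5. ] [-0.27  0.82 -0.  ]
```

```bash
python3 -m crank '[[[0,0,0,0,0,0,0.45],[0,0,0,0,0,0,0.45],[0,0,0,0,0,0,0.45],[0,0,0,0,0,0,0.45],[0,0,0,0,0,0,0.45],[0,0,1,0,0,0,0.45],[0,0,3,0,0,0,0.45],[0,0,6,0,0,0,0.45],[0,-2,11,0,0,0,0.45],[0,-4,16,0,0,0,0.45],[0,-4,16,0,0,0,0.45],[0,-4,16,0,0,0,0.45]]]'
python3 - <<'E'
from h import *
m=camera_model("wrist");f=grab_frame("wrist")[:,:,::-1].copy();t=grab_frame("scene")[:,:,::-1]
cv2.imwrite("pics/w4.png",np.hstack([cv2.resize(f[:260,150:400],(400,416)),cv2.resize(t[170:300,280:405],(400,416))]))
hsv=cv2.cvtColor(f,cv2.COLOR_BGR2HSV)
w=((hsv[...,1]<40)&(hsv[...,2]>195)).astype(np.uint8)*255
w=cv2.morphologyEx(w,cv2.MORPH_CLOSE,np.ones((15,15)))
rect(w,"wrist",.049,m,1000)
E
```

```text
time_s: 12.25
ee_pos: [0.5885, 0.1123, 0.3987]
tool_rot: [[0.057, 0.998, 0.006], [0.998, -0.057, 0.0], [0.0, 0.006, -1.0]]
ft_force: [-0.3, 0.1, 0.1]
finger_gap: 0.0394
grasp_force: 0.0
px [246. 135.] centre mm 587.8 150.1 size [130.9 111.4] ang 86.7
```

View pics/w4.png

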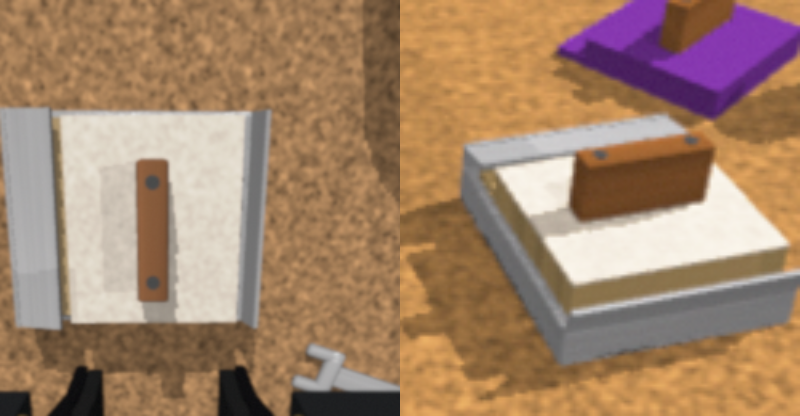

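The cover lies flat between lip and flange (white face around (155,215) in the left half), centred at y 150.1 mm against the tray's 149.8.

```bash
python3 -c "
from workcell import *
print(job_done())"
```

```text
the job is handed in; nothing more can be done
None
```

The cover is on the swarf tray: tongue under the lip, board flat on the ledges and centred on the tray's length to within about 1 mm. I lowered it under control and let go, left the plain board alone, and handed the job in at about 12 s of the 42 s allowed.

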